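# Knock the moulded cap out of its die and clip it on the terminal box

### The job

Push the red knock-out button on the steel mould fully down so that the yellow cap tips up out of its cavity, then lift the cap clear of the mould. Press it straight down, level, over the rim of the blue terminal box until the clip arms at both its ends have snapped under the rim and it sits fully home; do not drop it on the bench or ram it, and let go.

Things in the scene. Friction and masses are not known exactly. Their poses are not given: they have to be found in the camera images.
- mould: Fixed open steel mould, 50 mm high; origin at its underside, below the cavity's centre. It reaches from -95 mm (red button end) to +58 mm along its x and 45 mm to each side (10 mm high feet: 58 mm). The cavity is 24 mm deep, 52 mm wide, its floor 78 mm long; the +x end wall is upright, the -x end wall slopes outward by 23 degrees so that the cap can tip up about its lower -x edge
- cavity (a point): Centre of the cavity floor, 26 mm above the bench and 24 mm below the mould's top face; axes as the mould's. A brass ejector bar lies across the floor at x = +22 mm
- knockout_top (a point): Centre of the top of the red knock-out button (29 mm across), at the mould's -x end, 75 mm from the cavity's centre, standing 26 mm above the mould's top face until pressed
- knockout (a joint): Travel of the red button, m: 0 up, 0.018 fully down on a firm stop. It takes about 8 to 12 N and stays where it is left. It raises the ejector bar as much, which lifts the cap's +x end: fully ejected, the cap leans at about 17 degrees with its +x end 22 mm up, and stays so
- cap_center (a point): Centre (half-way up) of the loose yellow plastic cap, 76 mm long (x), 46 mm wide (y), 22 mm high (z), about 90 g. Starts flat in the cavity, its x along the mould's x, top 2 mm below the mould's top face: no room for fingers. Grip it across its width by the side faces; once ejected these stand about 14 mm out of the mould at 22 mm from the centre towards the raised end
- cap: The same cap; origin at the centre of its underside, z towards its closed roof. Hollow from below: roof 4 mm thick, skirts down to the underside, inside 68 by 40 mm. In the middle of each end (x = +38 and -38 mm) a sprung clip arm, 22 mm wide, with a round bead inside its lower edge
- box_rim (a point): Centre of the flat top of the blue terminal box's rim, 73 mm above the bench; x the long way of the rim. Rim 66 by 37 mm at its widest, tapering to 51 by 25 mm at the top, 12 mm high, smooth; the beads snap in under it, either way round. A cap put down loosely rests on the taper, its centre 0 to 5 mm above this point; fully home, its roof lies on the rim, its centre 7 mm below
- box: The blue box itself (54 by 31 mm below the rim), mounted on rubber on a fixed foot (104 by 72 mm, 8 mm thick). Snapping the cap on takes about 10 to 20 N in all; the box sinks up to 6 mm under the push and comes back, so how deep to push must be felt or watched

How it is judged:
On the way, in this order (a step that is already met when the one before it is completed fails the run):
1. the red button is pressed down (at least 16 of its 18 mm) and the cap's end is tipped up in the cavity (value of joint knockout above 0.016 m and angle between cap_center's own z axis and vertical above 0.17 rad), for 0.2 s.
2. the cap is lifted clear of the mould, at least 40 mm above its place in the cavity (z of cap_center in the frame of cavity above 0.051 m), for 0.2 s.
At the end, for the whole second after the job is handed in: The cap is clipped on the terminal box: its centre 7 mm below the top of the rim (within 1.5 mm above that), within 3 mm sideways of the rim's centre, level with the rim within 2.5 degrees and lined up with it within 5 degrees, either way round (z of cap_center in the frame of box_rim between -0.0095 and -0.0055 m and horizontal distance between cap_center and box_rim below 0.003 m and angle between the z axis of cap_center and the z axis of box_rim, either way round below 0.045 rad and angle between the x axis of cap_center and the x axis of box_rim, either way round below 0.09 rad); the robot touches nothing.
It fails at once if the cap falls on the bench (height (world z) of cap_center below 0.03 m).
It fails at once if the cap is rammed on the box with more than 80 N (contact force between cap and box above 80 N).
It also fails if it takes over 61 s, if anything falls off the work surface, if the arm or the gripper's body presses on something with over 40 N, if the wrist force passes 120 N, or if a joint passes its speed limit or range.

### The arm

A 6-joint arm with a two-finger parallel gripper is mounted at the origin on the work surface; the furniture and walls round the work are solid. World frame = base frame: x ahead of the robot, y to its left, z up, the work surface at z = 0. Lengths are in m, angles in rad, forces in N, time in s.
With the tool pointing down it reaches from about 0.425 to 0.95 m from the base axis. Payload 3.5 kg.
Tool frame: the origin (TCP) lies between the finger pads; the fingertips stand 14 mm ahead of it and the grasp point (between the pads) lies 5 mm behind it; z points along the fingers, y is the direction in which the jaws open and shut (so a half turn about z gives the same grasp; the last joint's range is limited). The gripper opens to 85 mm and grips with 20 to 120 N. Pads are 22 mm wide; open, the fingers measure 114 mm over their backs; the gripper's body (76 mm by 85 mm) begins 54 mm behind the grasp point. The pads swing forward as they close: fully open they stand 13 mm farther back than shut.
Start: joints at [-1.279, 0.286, 1.577, -0, 1.279, -0.15], TCP at [0.289, -0.61, 0.209] pointing down, gripper open.
Joint ranges: [-2.77, 2.77], [-0.9, 2.22], [0.21, 2.48], [-1.53, 4.67], [0.24, 2.81], [-2.84, 2.84]. Speed limits (rad/s): [2.79, 2.79, 3.14, 3.14, 3.14, 3.14].

### API

Orientations are given as a unit quaternion [x, y, z, w].
In Python, from plant import ctrl gives the robot as it stands. The module is installed in compiled form; this text tells all that it offers.
- The arm moves only by the tool servo_tool, never from a script. Its argument "increments" is text: rows parted by semicolons, each of 7 numbers parted by spaces: the turn, a rotation vector about the tool's x, y, z in rad, then the shift along the tool's x, y, z in cm, then the finger opening in cm, from 0 to 8.54. In form: ax ay az dx dy dz claw; .... A call has 1 to 10 rows; each row is the pose to reach, as a shift and turn from the pose commanded when the call began, along the tool's axes at that moment; what a row does not reach only later rows make up. A row lasts 1/12 s, in which the tool goes at most 41.7 mm and 7.16 degrees, less where a joint would pass 70% of its speed; a pose out of reach is approached as far as the arm can. A call with a gripper value outside its range is refused whole. The fingers move at their own pace and stop on an object; "grip_force" is the grip in N (left out, the last holds). Time passes only in rows, so rows that repeat a pose let the fingers close. It gives the time, the measured TCP pose, the force and the opening at its end, in the units of the state.
- ctrl.get_state(): the state, without advancing time (a new reading comes with each control period).
- ctrl.read_camera(name): name is "scene" or "side" or "wrist"; returns (picture, depth): 480x640x3 uint8, red, green, blue; 480x640 float32, m along the optical axis (not along the pixel's ray), 0 where there is no reading.
- ctrl.camera_info(name): a dict with "camera_matrix" (3x3 intrinsics, pixels), "world_to_cam" (4x4, takes a point from world to camera coordinates). Camera axes: x right, y down, z forward; pixel columns grow to the right and rows downward; lengths in m; the calibration is good to about 2 mm. A picture is of the moment at which its call begins: read the wrist's pose just before it. camera_info takes no time and is no camera call; for the wrist camera it gives the pose at the moment of the call.
- ctrl.sign_off(): hands the job in, once; it reports no verdict.
The state is a dict: "time": time; "qpos": joint angles; "dq": joint speeds; "joint_efforts": joint torques, N m; "eef_pos": TCP position; "tcp_rot": TCP orientation; "contact_force": force on the tool from outside, world axes, zero at the start; "wrist_torque": the same for the moment, N m; "opening": opening from 0.0 (shut) to 1.0 (fully open).
Only numpy, scipy, OpenCV 4.12 (cv2) and the standard library are available. Lean on these libraries where they do the work, as an engineer would, in place of code of your own. Each camera call takes 0.05 s, during which the arm holds its last target.

## Working session

There is one attempt and no reset: what is moved stays moved. The work goes in short steps, Python scripts to look and compute and a tool call to move; the robot and the scene stay as the last step left them, time stands still between calls to the robot, and variables do not carry over. Pictures are saved under pics/ and viewed, and the job is handed in when it is done.

Besides the shell and the picture viewer there is one more tool, called by a JSON object that holds its "method" and its "body", one argument or row to a line. servo_tool: Moves the arm, as the interface text tells. Its arguments: {"type":"object","properties":{"increments":{"type":"string"},"grip_force":{"type":"number"}},"required":["increments"]}

```bash
mkdir -p pics; ls; python3 - <<'E'
from plant import ctrl
import cv2,numpy as np
print(ctrl.get_state())
for n in ("scene","side","wrist"):
    i=ctrl.camera_info(n);p,d=ctrl.read_camera(n)
    print(n,np.round(i["camera_matrix"],1).tolist(),np.round(i["world_to_cam"],3).tolist())
    cv2.imwrite(f"pics/{n}0.png",p[:,:,::-1]); np.savez(f"{n}0.npz",p=p,d=d,K=i["camera_matrix"],T=i["world_to_cam"])
E
```

```text
pics
{'time': 0.0, 'qpos': array([-1.27898064e+00,  2.87163671e-01,  1.57821598e+00, -3.08335257e-06,
        1.27863171e+00, -1.49983234e-01]), 'dq': array([ 0.00023527,  0.00086336, -0.00021872, -0.00020218,  0.00120983,
        0.00070173]), 'joint_efforts': array([-1.47871056e-04, -4.05981123e+01, -2.92625928e+01, -1.33322806e-04,
        5.70520657e-03, -6.72321804e-06]), 'eef_pos': array([ 0.28842949, -0.60945947,  0.2073275 ]), 'tcp_rot': array([ 9.75699955e-01,  2.19107589e-01, -8.71630543e-05, -1.20620977e-03]), 'contact_force': array([ 0.73042777, -0.30341385, -0.73789569]), 'wrist_torque': array([-0.03120431, -0.02277793, -0.02854745]), 'opening': 1.0020618791202396}
scene [[520.2, 0.0, 317.1], [0.0, 520.2, 237.2], [0.0, 0.0, 1.0]] [[-0.975, 0.223, 0.019, 0.577], [0.11, 0.55, -0.828, 0.166], [-0.195, -0.805, -0.56, 0.751], [0.0, 0.0, 0.0, 1.0]]
side [[599.1, 0.0, 323.3], [0.0, 599.1, 242.1], [0.0, 0.0, 1.0]] [[0.918, -0.397, -0.003, -0.597], [-0.162, -0.369, -0.915, 0.068], [0.363, 0.84, -0.403, 0.94], [0.0, 0.0, 0.0, 1.0]]
wrist [[405.8, 0.0, 324.2], [0.0, 405.8, 243.1], [0.0, 0.0, 1.0]] [[0.427, -0.904, -0.001, -0.674], [-0.869, -0.411, 0.277, -0.035], [-0.251, -0.117, -0.961, 0.379], [0.0, 0.0, 0.0, 1.0]]
```

View pics/scene0.png

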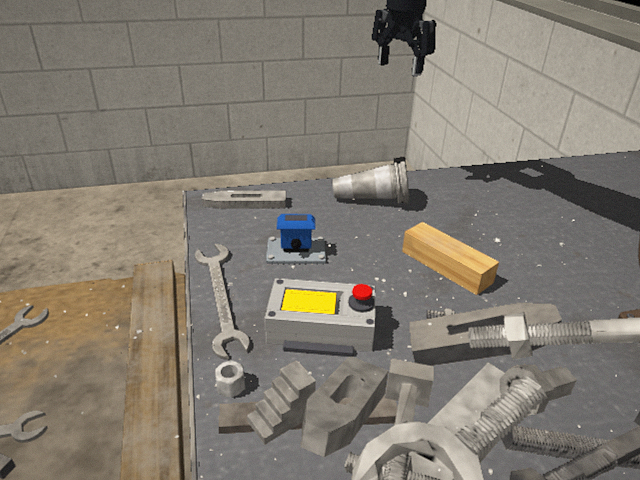

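View pics/side0.png

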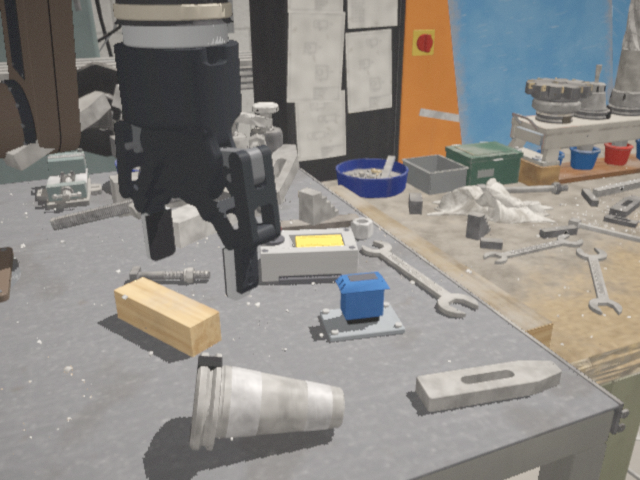

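View pics/wrist0.png

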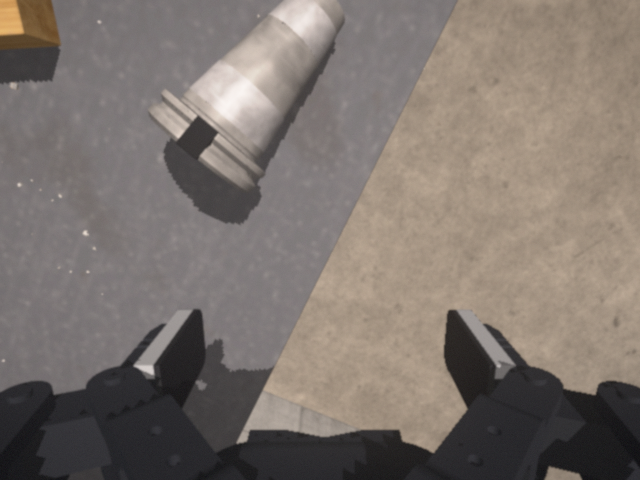

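The scene view shows the yellow cap at about (309,301), the red button at (362,293) and the blue box at (296,232). In the side view the box is at (363,297) and the cap at (318,241), with the gripper hiding the button. Next I'll measure these points.

```bash
cat > h.py <<'E'
import numpy as np,cv2
from scipy.spatial.transform import Rotation as R
def masks(p):
    hsv=cv2.cvtColor(p,cv2.COLOR_RGB2HSV);H,S,V=[hsv[...,i].astype(int) for i in range(3)]
    return dict(yellow=(abs(H-29)<5)&(S>180)&(V>110), red=((H<6)|(H>174))&(S>170)&(V>80), blue=(abs(H-110)<10)&(S>150)&(V>40))
def big(m):
    n,l,s,c=cv2.connectedComponentsWithStats(m.astype(np.uint8)); k=1+np.argmax(s[1:,4]); return l==k
def cloud(d,K,T,m):
    v,u=np.nonzero(m&(d>0)); z=d[v,u]; c=np.stack([(u-K[0,2])/K[0,0]*z,(v-K[1,2])/K[1,1]*z,z],1)
    return (c-T[:3,3])@T[:3,:3]
def ray(u,v,K,T,h):
    r=T[:3,:3].T@np.array([(u-K[0,2])/K[0,0],(v-K[1,2])/K[1,1],1]); o=-T[:3,:3].T@T[:3,3]
    return o+r*(h-o[2])/r[2]
def rect_on(m,K,T,h):
    v,u=np.nonzero(m); pts=np.array([ray(a,b,K,T,h)[:2] for a,b in zip(u,v)])
    (c,s,a)=cv2.minAreaRect((pts*1000).astype(np.float32)); return np.round(c,1),np.round(s,1),round(a,1)
E
python3 - <<'E'
from h import *
for n in("scene","side"):
    z=np.load(n+"0.npz");p,d,K,T=z["p"],z["d"],z["K"],z["T"]
    M=masks(p)
    if n=="side": M["red"][:, :]&=False
    for k in M:
        if M[k].sum()<20: continue
        m=M[k].copy()
        if n=="side" and k=="blue": m[:, :330]=0;m[:265]=0
        if n=="scene" and k=="red": m[:,:340]=0;m[:,400:]=0
        m=big(m);c=cloud(d,K,T,m);v,u=np.nonzero(m)
        print(n,k,m.sum(),u.min(),u.max(),v.min(),v.max(),"top z",np.percentile(c[:,2],[5,50,95,99]).round(4))
        zt=np.percentile(c[:,2],97);t=c[c[:,2]>zt-0.004]
        print("  top pts",len(t),t[:,:2].mean(0).round(4),cv2.minAreaRect((t[:,:2]*1000).astype(np.float32)))
        print("  ray rect",rect_on(m,K,T,{"yellow":.048,"red":.074,"blue":.073}[k]))
E
python3 - <<'E'
import cv2
a=cv2.imread('pics/scene0.png')[200:360,250:400];cv2.imwrite('pics/sc_crop.png',cv2.resize(a,None,fx=4,fy=4,interpolation=2)[:600])
a=cv2.imread('pics/side0.png')[215:345,250:410];cv2.imwrite('pics/sd_crop.png',cv2.resize(a,None,fx=4,fy=4,interpolation=2))
E
```

```text
scene yellow 1049 282 335 290 313 top z [0.0457 0.0472 0.0486 0.0492]
  top pts 1043 [ 0.5645 -0.1744] ((564.3273315429688, -175.5611572265625), (47.56972885131836, 74.49024200439453), 71.36742401123047)
  ray rect (array([ 564.6, -174. ]), array([45. , 74.2]), 71.6)
scene red 258 352 371 284 299 top z [0.0696 0.0746 0.0763 0.0771]
  top pts 210 [ 0.4933 -0.1502] ((492.6441345214844, -150.5624542236328), (26.972909927368164, 27.272794723510742), 17.877689361572266)
  ray rect (array([ 494.4, -149.9]), array([33.6, 26.8]), 72.2)
scene blue 906 277 314 214 248 top z [0.0232 0.0561 0.0721 0.073 ]
  top pts 190 [ 0.549  -0.3578] ((547.9219970703125, -362.0236511230469), (32.824623107910156, 56.47106170654297), 77.131103515625)
  ray rect (array([ 555.6, -324. ]), array([102.5,  62.9]), 78.7)
side blue 1 343 343 295 295 top z [0.05 0.05 0.05 0.05]
  top pts 1 [ 0.5218 -0.3629] ((521.8475341796875, -362.9325866699219), (0.0, 0.0), 0.0)
  ray rect (array([ 503.8, -400.7]), array([0., 0.]), 0.0)
```

View pics/sc_crop.png

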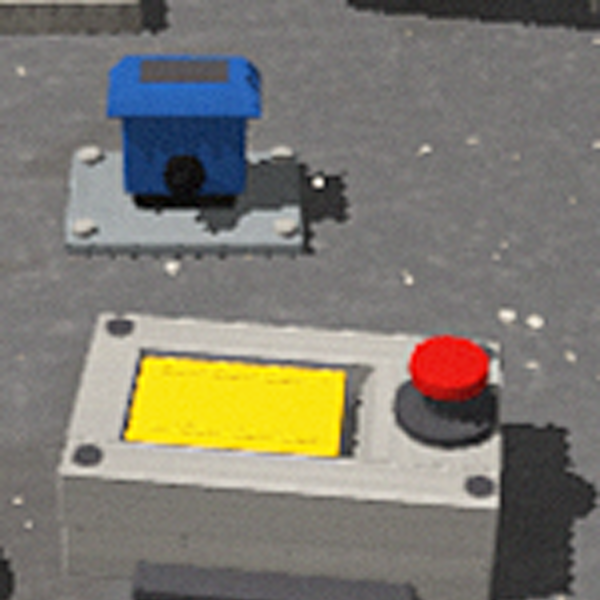

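View pics/sd_crop.png

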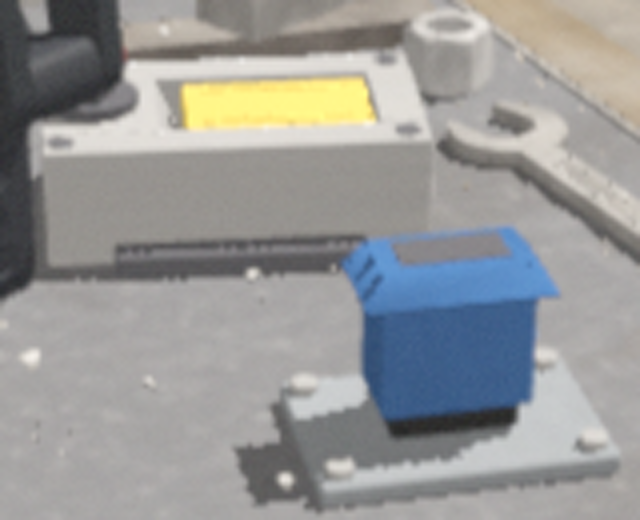

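```bash
cat >> h.py <<'E'
def step(pos,yaw,pitch=0.0):
    """increments (tool axes) to bring the TCP to pos, tool x at yaw deg in the bench plane, z down, then pitch deg about tool y"""
    from plant import ctrl
    s=ctrl.get_state();r=R.from_quat(s["tcp_rot"]);y=np.radians(yaw)
    X=np.array([np.cos(y),np.sin(y),0]);Z=np.array([0,0,-1.]);t=R.from_matrix(np.stack([X,np.cross(Z,X),Z],1))*R.from_euler("y",pitch,degrees=True)
    print("t",round(s["time"],2),"pos",s["eef_pos"].round(4),"F",s["contact_force"].round(1),"op",round(s["opening"],3))
    print("turn",(r.inv()*t).as_rotvec().round(4),"shift cm",(r.inv().apply(np.array(pos)-s["eef_pos"])*100).round(2))
E
python3 - <<'E'
from h import *
z=np.load("wrist0.npz");T=z["T"];c=-T[:3,:3].T@T[:3,3];r=R.from_quat([ 0.975699955,0.219107589,0,0])
print("cam in tool",r.inv().apply(c-[.28842949,-.60945947,.2073275]).round(4),"cam axes in tool",(r.inv().as_matrix()@T[:3,:3].T).round(3).tolist())
step([.47,-.40,.25],-15)
z=np.load("scene0.npz");p,d,K,T=z["p"],z["d"],z["K"],z["T"]
# base foot + rim corners (full image px from crop/4+[250,200])
for n,u,v,h in [("rimL top",35,15,0),]: pass
q=lambda a,b:(250+a/4,200+b/4)
for nm,(a,b),h in [("rim lower near L",(107,112),.061),("rim lower near R",(262,113),.061),("top near L?",(140,81),.073),("near R",(229,81),.073),("far R",(227,60),.073),("far L",(145,60),.073)]:
    print(nm,ray(*q(a,b),K,T,h).round(4))
E
```

```text
cam in tool [ 0.0706  0.0005 -0.1655] cam axes in tool [[-0.0, -0.961, -0.277], [1.0, 0.0, -0.001], [0.001, -0.277, 0.961]]
t 0.15 pos [ 0.2885 -0.6096  0.2076] F [ 0.2  0.6 -0.1] op 1.0
turn [-1.900e-03  4.000e-04  7.036e-01] shift cm [ 25.37 -11.2   -4.21]
rim lower near L [ 0.5823 -0.3547  0.061 ]
rim lower near R [ 0.5175 -0.3411  0.061 ]
top near L? [ 0.5673 -0.3577  0.073 ]
near R [ 0.5301 -0.3503  0.073 ]
far R [ 0.5274 -0.3672  0.073 ]
far L [ 0.5622 -0.3741  0.073 ]
```

{"method": "servo_tool", "body": {
  "increments": "0 0 0.70 32.2 -12.4 -4.2 0;0 0 0.70 32.2 -12.4 -4.2 0;0 0 0.70 32.2 -12.4 -4.2 0;0 0 0.70 32.2 -12.4 -4.2 0;0 0 0.70 32.2 -12.4 -4.2 0;0 0 0.70 32.2 -12.4 -4.2 0;0 0 0.70 32.2 -12.4 -4.2 0;0 0 0.70 32.2 -12.4 -4.2 0;0 0 0.70 32.2 -12.4 -4.2 0;0 0 0.70 32.2 -12.4 -4.2 0",
  "grip_force": 60
}}

```text
time: 0.98
eef_pos: [0.5294, -0.357, 0.2513]
tcp_rot: [0.992, -0.126, 0.001, -0.0]
contact_force: [-0.4, 0.4, -1.5]
opening: -0.001
```

```bash
python3 - <<'E'
from h import *
from plant import ctrl
step([.527,-.359,.25],-15); print(ctrl.get_state()["dq"].round(3))
E
```

```text
t 0.98 pos [ 0.5294 -0.357   0.2513] F [-0.4  0.4 -1.5] op -0.001
turn [-0.0007 -0.0013  0.0089] shift cm [-0.18  0.25  0.13]
[-0.068  0.003  0.014 -0.044 -0.009 -0.038]
```

{"method": "servo_tool", "body": {
  "increments": "0 0 0 0 0 0 0;0 0 0 0 0 0 0"
}}

```text
time: 1.15
eef_pos: [0.526, -0.3608, 0.2501]
tcp_rot: [0.992, -0.129, -0.001, -0.0]
contact_force: [0.2, -0.4, 0.3]
opening: -0.005
```

```bash
python3 - <<'E'
from h import *
from plant import ctrl
i=ctrl.camera_info("wrist");p,d=ctrl.read_camera("wrist");K,T=i["camera_matrix"],i["world_to_cam"]
cv2.imwrite("pics/w1.png",p[:,:,::-1]);np.savez("w1.npz",p=p,d=d,K=K,T=T)
b=big(masks(p)["blue"]);v,u=np.nonzero(b);print(u.min(),u.max(),v.min(),v.max())
c=cloud(d,K,T,b);print(np.percentile(c[:,2],[5,50,95]))
print(rect_on(b,K,T,.061))
p,d=ctrl.read_camera("side");cv2.imwrite("pics/s1.png",p[:,:,::-1]);i=ctrl.camera_info("side");np.savez("s1.npz",p=p,d=d,K=i["camera_matrix"],T=i["world_to_cam"])
step([.527,-.359,.25],-15)
E
```

```text
300 344 145 219
[0.06499937 0.07149437 0.07414983]
(array([ 548.6, -364.9]), array([35.7, 64.4]), 78.9)
t 1.25 pos [ 0.5256 -0.3614  0.2501] F [0.  0.5 0.4] op -0.005
turn [-0.0002  0.0011  0.0018] shift cm [ 0.07 -0.27  0.01]
```

View pics/w1.png

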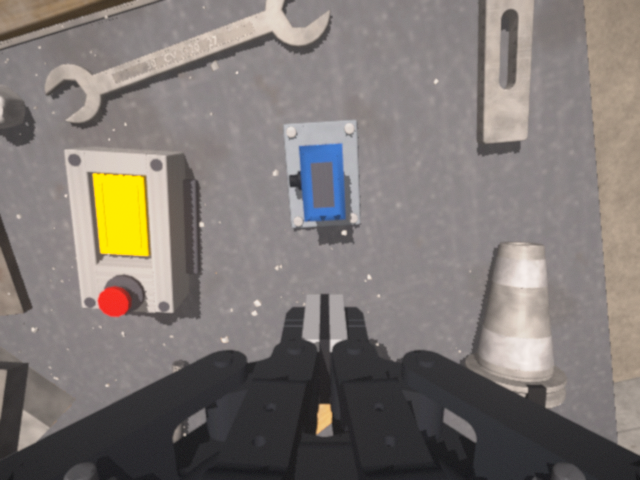

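View pics/s1.png

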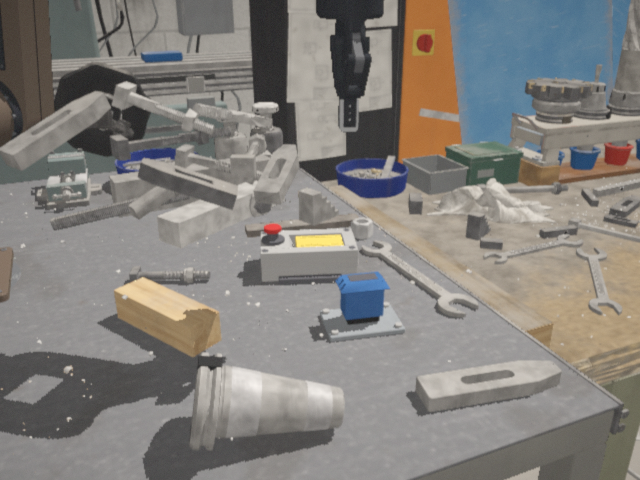

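The wrist view shows the box rim at u 300–344, v 145–219, the cap at (120,215) and the button at (114,301). The side view now shows the button at (272,229). I'll cross-check the points between views.

```bash
python3 - <<'E'
from h import *
for n in("w1","s1","scene0"):
    z=np.load(n+".npz");p,d,K,T=z["p"],z["d"],z["K"],z["T"];M=masks(p)
    roi={"w1":(slice(140,330),slice(60,200)),"s1":(slice(215,260),slice(255,350)),"scene0":(slice(270,330),slice(260,400))}[n]
    for k,h in(("red",.076),("yellow",.048)):
        m=np.zeros_like(M[k]);m[roi]=M[k][roi];m=big(m);v,u=np.nonzero(m)
        c=cloud(d,K,T,m);print(n,k,m.sum(),rect_on(m,K,T,h),"depth top",(np.median(c[c[:,2]>h-.004],0)).round(4))
    # dark patch on rim
    r={"w1":(155,212,308,338),"s1":(270,285,335,392),"scene0":(213,222,283,310)}[n]
    hsv=cv2.cvtColor(p,cv2.COLOR_RGB2HSV);m=np.zeros(p.shape[:2],bool);m[r[0]:r[1],r[2]:r[3]]=(hsv[...,1]<110)[r[0]:r[1],r[2]:r[3]]
    m=big(m);v,u=np.nonzero(m);print(n,"patch",m.sum(),rect_on(m,K,T,.073),cloud(d,K,T,m).mean(0).round(4))
    bm=big(M["blue"]) if n=="w1" else None
    # blue rim all: depth points in z .066-.075
    rr={"w1":(130,230,290,350),"s1":(262,330,330,395),"scene0":(205,255,270,320)}[n]
    m=np.zeros(p.shape[:2],bool);m[rr[0]:rr[1],rr[2]:rr[3]]=True
    c=cloud(d,K,T,m);c=c[c[:,2]>.068];print(n,"rim top cloud",len(c),cv2.minAreaRect((c[:,:2]*1000).astype(np.float32)))
E
```

```text
w1 red 734 (array([ 495.6, -155.3]), array([28.6, 27.6]), 75.2) depth top [ 0.4952 -0.1552  0.0759]
w1 yellow 3843 (array([ 565.9, -177.2]), array([44.7, 75.1]), 71.7) depth top [ 0.5672 -0.1775  0.0481]
w1 patch 958 (array([ 548.7, -365.2]), array([17.9, 38. ]), 78.5) [ 0.5491 -0.3653  0.0738]
w1 rim top cloud 2488 ((548.8572998046875, -365.3948669433594), (32.02033996582031, 59.73824691772461), 78.55844116210938)
s1 red 95 (array([ 490.9, -162.8]), array([29.9, 22.3]), 70.5) depth top [ 0.491  -0.1616  0.0753]Traceback (most recent call last):
  File "<stdin>", line 6, in <module>
  File "h.py", line 7, in big
    n,l,s,c=cv2.connectedComponentsWithStats(m.astype(np.uint8)); k=1+np.argmax(s[1:,4]); return l==k
                                                                      ~~~~~~~~~^^^^^^^^^
    return _wrapfunc(a, 'argmax', axis=axis, out=out, **kwds)
    return bound(*args, **kwds)
ValueError: attempt to get argmax of an empty sequence
```

```bash
python3 - <<'E'
from h import *
step([.4945,-.153,.105],-18.5)
E
```

```text
t 1.25 pos [ 0.5256 -0.3614  0.2501] F [0.  0.5 0.4] op -0.005
turn [-0.0002  0.0011  0.0629] shift cm [ -8.35 -19.34  14.52]
```

{"method": "servo_tool", "body": {
  "increments": "0 0 0.063 -8.4 -19.3 8 0;0 0 0.063 -8.4 -19.3 8 0;0 0 0.063 -8.4 -19.3 8 0;0 0 0.063 -8.4 -19.3 8 0;0 0 0.063 -8.4 -19.3 8 0;0 0 0.063 -8.4 -19.3 8 0;0 0 0.063 -8.4 -19.3 11 0;0 0 0.063 -8.4 -19.3 14 0;0 0 0.063 -8.4 -19.3 14.3 0;0 0 0.063 -8.4 -19.3 14.3 0"
}}

```text
time: 2.08
eef_pos: [0.4931, -0.1526, 0.1059]
tcp_rot: [0.987, -0.161, -0.002, -0.001]
contact_force: [0.3, 0.1, -0.3]
opening: 0.002
```

```bash
python3 - <<'E'
from h import *
from plant import ctrl
i=ctrl.camera_info("wrist");p,d=ctrl.read_camera("wrist")
cv2.imwrite("pics/w2.png",p[:,:,::-1])
p,d=ctrl.read_camera("side");q,d=ctrl.read_camera("scene")
cv2.imwrite("pics/s2.png",np.hstack([cv2.resize(p[160:290,230:380],(400,347)),cv2.resize(q[220:350,260:410],(400,347))])[:,:,::-1])
step([.4945,-.153,.072],-18.5)
E
```

```text
t 2.23 pos [ 0.4961 -0.1539  0.1099] F [-0.3 -0.6  0.5] op -0.003
turn [ 0.0007 -0.0035  0.0004] shift cm [-0.19 -0.04  3.78]
```

View pics/w2.png

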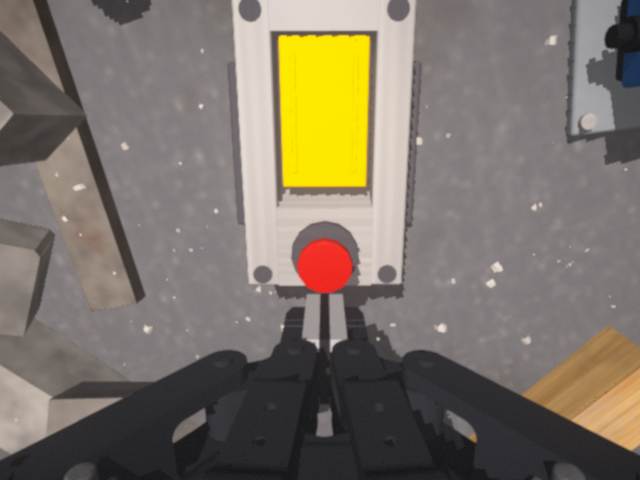

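View pics/s2.png

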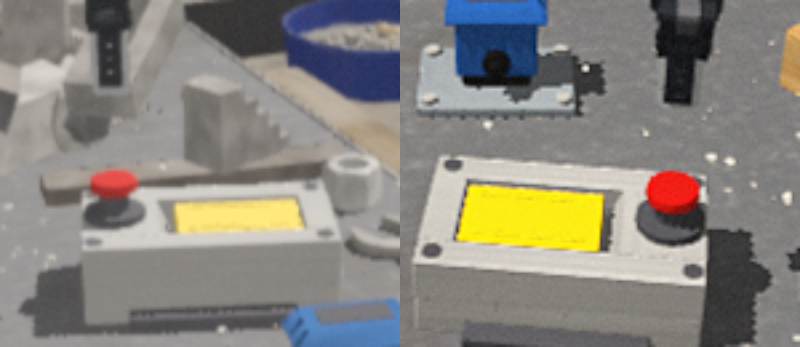

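{"method": "servo_tool", "body": {
  "increments": "0 0 0 -0.1 0 0.8 0;0 0 0 -0.1 0 1.4 0;0 0 0 -0.1 0 1.8 0;0 0 0 -0.1 0 2.1 0;0 0 0 -0.1 0 2.4 0;0 0 0 -0.1 0 2.7 0;0 0 0 -0.1 0 3.0 0;0 0 0 -0.1 0 3.2 0;0 0 0 -0.1 0 3.4 0;0 0 0 -0.1 0 3.4 0"
}}

```text
time: 3.07
eef_pos: [0.4935, -0.1519, 0.0732]
tcp_rot: [0.987, -0.16, -0.0, -0.0]
contact_force: [0.2, 0.1, -0.9]
opening: 0.001
```

```bash
python3 - <<'E'
from h import *
from plant import ctrl
p,d=ctrl.read_camera("side");q,d=ctrl.read_camera("scene")
cv2.imwrite("pics/s3.png",np.hstack([cv2.resize(p[160:290,230:380],(400,347)),cv2.resize(q[220:350,260:410],(400,347))])[:,:,::-1])
step([.4945,-.153,.072],-18.5)
E
```

```text
t 3.17 pos [ 0.4938 -0.152   0.0737] F [-0.3  0.7 -0.4] op 0.001
turn [-0.      0.0001  0.0017] shift cm [0.09 0.07 0.17]
```

View pics/s3.png

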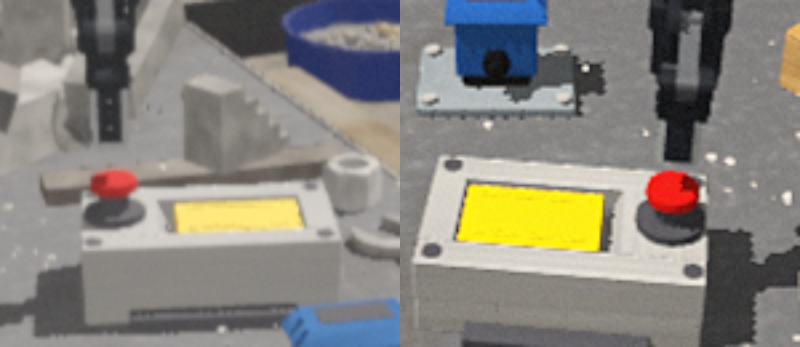

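```bash
python3 - <<'E'
from h import *
P=[]
for n,uv in(("side0",(271.2,212.4)),("scene0",(363.9,279.9))):
    z=np.load(n+".npz");K,T=z["K"],z["T"];P.append(K@T[:3]);
a=cv2.triangulatePoints(P[0],P[1],np.array([[271.2],[212.4]]),np.array([[363.9],[279.9]]));print((a[:3]/a[3]).T)
for h in(.06,.08,.1):
    for n,uv in(("side0",(271.2,212.4)),("scene0",(363.9,279.9))):
        z=np.load(n+".npz");print(h,n,ray(*uv,z["K"],z["T"],h))
E
```

```text
[[ 0.49481107 -0.1470414   0.09719328]]
0.06 side0 [ 0.5259965  -0.05456139  0.06      ]
0.06 scene0 [ 0.47726827 -0.19058545  0.06      ]
0.08 side0 [ 0.50972965 -0.10450577  0.08      ]
0.08 scene0 [ 0.48600492 -0.16697472  0.08      ]
0.1 side0 [ 0.49346279 -0.15445015  0.1       ]
0.1 scene0 [ 0.49474156 -0.143364    0.1       ]
```

```bash
python3 - <<'E'
from h import *
from plant import ctrl
s=ctrl.get_state();i=ctrl.camera_info("wrist");p,d=ctrl.read_camera("wrist");K,T=i["camera_matrix"],i["world_to_cam"]
print(s["eef_pos"],"cam",(-T[:3,:3].T@T[:3,3]).round(4))
cv2.imwrite("pics/w3.png",p[:,:,::-1])
for u in(314,318,332,337):
  for v in range(285,345,6):
    m=np.zeros(d.shape,bool);m[v,u]=1;c=cloud(d,K,T,m);print(u,v,c.round(4).tolist())
E
```

```text
[ 0.4938369  -0.15202919  0.07369811] cam [ 0.5609 -0.174   0.2391]
314 285 [[0.4998, -0.1492, 0.0755]]
314 291 [[0.4971, -0.1483, 0.0754]]
314 297 [[0.506, -0.152, 0.1038]]
314 303 [[0.5051, -0.1518, 0.107]]
314 309 [[0.5058, -0.1522, 0.1136]]
314 315 [[0.5061, -0.1524, 0.1188]]
314 321 [[0.5064, -0.1526, 0.1237]]
314 327 [[0.5052, -0.1522, 0.1252]]
314 333 [[0.5057, -0.1525, 0.1303]]
314 339 [[0.5053, -0.1525, 0.1331]]
318 285 [[0.4992, -0.1508, 0.0754]]
318 291 [[0.4966, -0.1499, 0.0754]]
318 297 [[0.5056, -0.1534, 0.1041]]
318 303 [[0.5056, -0.1534, 0.1092]]
318 309 [[0.5053, -0.1534, 0.1134]]
318 315 [[0.5053, -0.1535, 0.118]]
318 321 [[0.5056, -0.1536, 0.1229]]
318 327 [[0.5048, -0.1534, 0.1252]]
318 333 [[0.5049, -0.1535, 0.1294]]
318 339 [[0.5057, -0.1538, 0.1344]]
332 285 [[0.4973, -0.1566, 0.0754]]
332 291 [[0.4947, -0.1557, 0.0756]]
332 297 [[0.5036, -0.1581, 0.1031]]
332 303 [[0.5038, -0.158, 0.1087]]
332 309 [[0.5041, -0.158, 0.1141]]
332 315 [[0.5042, -0.1579, 0.1187]]
332 321 [[0.504, -0.1578, 0.1224]]
332 327 [[0.504, -0.1577, 0.1264]]
332 333 [[0.5039, -0.1576, 0.1301]]
332 339 [[0.5042, -0.1576, 0.1341]]
337 285 [[0.4968, -0.1587, 0.076]]
337 291 [[0.4943, -0.1578, 0.0762]]
337 297 [[0.5031, -0.1598, 0.1032]]
337 303 [[0.5033, -0.1597, 0.1086]]
337 309 [[0.5028, -0.1594, 0.1124]]
337 315 [[0.5032, -0.1593, 0.1178]]
337 321 [[0.5036, -0.1593, 0.1227]]
337 327 [[0.5038, -0.1592, 0.127]]
337 333 [[0.5037, -0.1591, 0.1305]]
337 339 [[0.5035, -0.1589, 0.1336]]
```

View pics/w3.png

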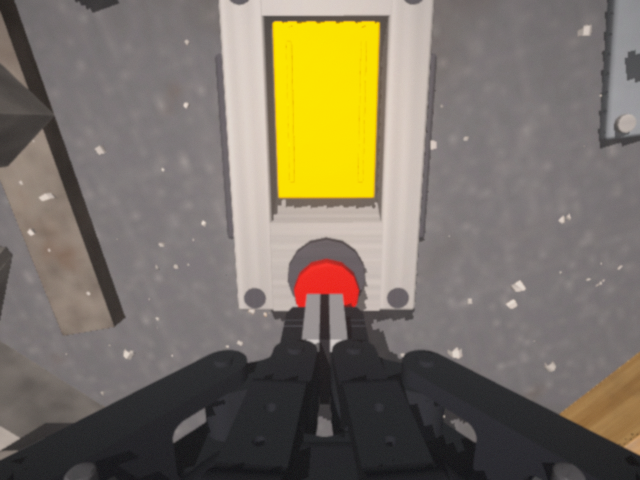

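All three cameras agree that the shut fingertips are at z ≈ 0.098–0.10 while the TCP reads 0.074. That puts the tips about 25 mm behind the reported TCP, not the stated 14 mm ahead. So I'm still above the button, and I'll go on down gently, watching the force.

{"method": "servo_tool", "body": {
  "increments": "0 0 0 0 0.1 0.8 0;0 0 0 0 0.1 1.4 0;0 0 0 0 0.1 1.8 0;0 0 0 0 0.1 2.1 0;0 0 0 0 0.1 2.4 0;0 0 0 0 0.1 2.6 0;0 0 0 0 0.1 2.8 0;0 0 0 0 0.1 3.0 0;0 0 0 0 0.1 3.2 0;0 0 0 0 0.1 3.2 0"
}}

```text
time: 4.05
eef_pos: [0.4929, -0.1527, 0.0423]
tcp_rot: [0.987, -0.16, -0.001, -0.0]
contact_force: [-3.7, 1.5, 7.6]
opening: -0.003
```

{"method": "servo_tool", "body": {
  "increments": "0 0 0 0 0 0.2 0;0 0 0 0 0 0.4 0;0 0 0 0 0 0.6 0;0 0 0 0 0 0.8 0;0 0 0 0 0 0.9 0;0 0 0 0 0 1.0 0;0 0 0 0 0 1.0 0"
}}

```text
time: 4.63
eef_pos: [0.493, -0.1528, 0.0353]
tcp_rot: [0.987, -0.159, -0.003, -0.0]
contact_force: [-11.7, 4.9, 24.6]
opening: -0.0
```

```bash
python3 - <<'E'
from h import *
from plant import ctrl
p,d=ctrl.read_camera("side");q,d=ctrl.read_camera("scene")
i=ctrl.camera_info("side");np.savez("s4.npz",p=p,K=i["camera_matrix"],T=i["world_to_cam"])
cv2.imwrite("pics/s4.png",np.hstack([cv2.resize(p[160:290,230:380],(400,347)),cv2.resize(q[220:350,260:410],(400,347))])[:,:,::-1])
step([.4945,-.153,.072],-18.5)
E
```

```text
t 4.73 pos [ 0.493  -0.1528  0.0353] F [-11.2   4.5  23.5] op -0.001
turn [-0.0001  0.0049  0.0026] shift cm [ 0.13 -0.03 -3.67]
```

View pics/s4.png

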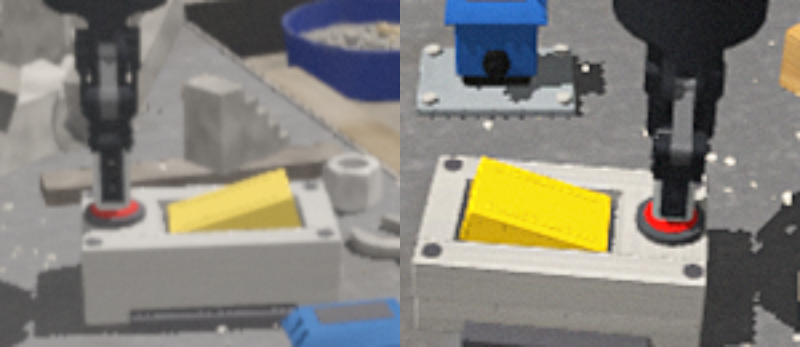

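{"method": "servo_tool", "body": {
  "increments": "0 0 0 0 0 0.2 0;0 0 0 0 0 0.3 0;0 0 0 0 0 0.3 0"
}}

```text
time: 4.98
eef_pos: [0.4931, -0.1528, 0.0351]
tcp_rot: [0.987, -0.159, -0.004, -0.001]
contact_force: [-18.6, 8.2, 41.0]
opening: 0.002
```

The button is on its stop: the force rose 17 N for 0.2 mm, and the cap is visibly tipped in both views. This fixes the shut tips at 23 mm behind the reported TCP. I'll rise, open and look.

{"method": "servo_tool", "body": {
  "increments": "0 0 0 0 0 -1 0;0 0 0 0 0 -3 2;0 0 0 0 0 -5 7;0 0 0 0 0 -8 7;0 0 0 0 0 -8.5 7;0 0 0 0 0 -8.5 7;0 0 0 0 0 -8.5 7;0 0 0 0 0 -8.5 7;0 0 0 0 0 -8.5 7"
}}

```text
time: 5.73
eef_pos: [0.4923, -0.1524, 0.1117]
tcp_rot: [0.987, -0.16, -0.002, -0.001]
contact_force: [-0.3, 0.7, 0.1]
opening: 0.819
```

```bash
python3 - <<'E'
from h import *
from plant import ctrl
s=ctrl.get_state();i=ctrl.camera_info("wrist");p,d=ctrl.read_camera("wrist");K,T=i["camera_matrix"],i["world_to_cam"]
cv2.imwrite("pics/w5.png",p[:,:,::-1]);np.savez("w5.npz",p=p,d=d,K=K,T=T)
step([.4945,-.153,.12],-18.5)
m=big(masks(p)["yellow"]);c=cloud(d,K,T,m)
# roof plane: RANSAC-free: take points and fit plane iteratively
q=c.copy()
for k in range(6):
    ctr=q.mean(0);n=np.linalg.svd(q-ctr)[2][2];n*=np.sign(n[2]);e=abs((c-ctr)@n);q=c[e<max(.0015,.006-.001*k)]
print(len(c),len(q),"normal",n.round(3),"tilt",np.degrees(np.arccos(n[2])).round(1),"az of lean",np.degrees(np.arctan2(n[1],n[0])).round(1))
ex=np.cross([0,1,0],n) 
X=np.array([np.cos(np.radians(-18.5)),np.sin(np.radians(-18.5)),0]);X-=X@n*n;X/=np.linalg.norm(X);Y=np.cross(n,X)
a=(q-ctr)@np.stack([X,Y],1);r=cv2.minAreaRect((a*1000).astype(np.float32));print(r)
cc=ctr+(X*r[0][0]+Y*r[0][1])/1000;print("roof centre",cc.round(4),"zrange",np.percentile(q[:,2],[1,99]))
E
```

```text
t 5.78 pos [ 0.4924 -0.1524  0.1119] F [-0.8 -1.1 -0.6] op 0.826
turn [-0.0006  0.0034  0.0016] shift cm [ 0.21 -0.01 -0.81]
12902 12117 normal [-0.275  0.093  0.957] tilt 16.9 az of lean 161.4
((-3.716411590576172, 0.0854644775390625), (74.72647094726562, 44.53207015991211), 0.19619090855121613)
roof centre [ 0.5604 -0.1747  0.0586] zrange [0.0477331  0.06946544]
```

View pics/w5.png

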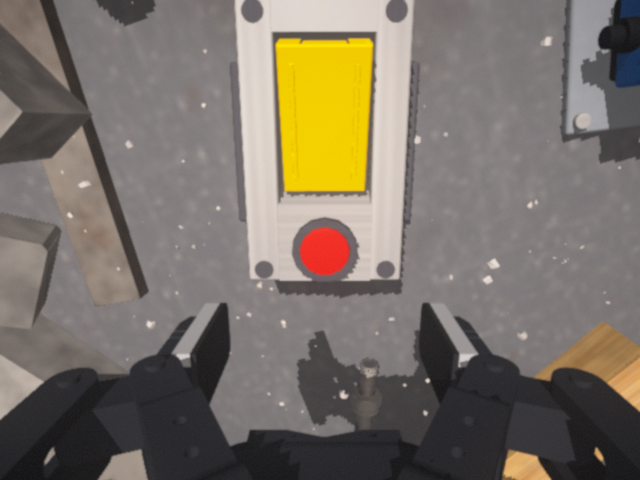

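The cap is tipped 16.9° with its lean along the mould axis, and the roof centre is at z 0.0586 against a predicted 0.058. Now the open fingertip offset.

```bash
python3 - <<'E'
from h import *
z=np.load("w5.npz");d,K,T=z["d"],z["K"],z["T"]
r=R.from_quat([.987,-.16,-.002,-.001])
for u0,u1 in((165,232),(418,480)):
    m=np.zeros(d.shape,bool);m[295:360,u0:u1]=True
    c=cloud(d,K,T,m);c=c[c[:,2]>.09];t=r.inv().apply(c-[.4924,-.1524,.1119])
    print(len(t),"tool z max",np.percentile(t[:,2],[50,90,98,100]).round(4),"x",np.percentile(t[:,0],[50,98]).round(4),"y",np.percentile(t[:,1],[1,50,99]).round(4))
yaw=-18.5;y=np.radians(yaw)
from h import step
n=np.array([-.275,.093,.957]);n/=np.linalg.norm(n);X=np.array([np.cos(y),np.sin(y),0]);X-=X@n*n;X/=np.linalg.norm(X)
rc=np.array([.5604,-.1747,.0586])
for off in(.025,.028):
  for h in(-.045,.010):
    tip=rc+.024*X-h*n; tcp=tip-off*n; print("off",off,"h",h,"tip",tip.round(4)); step(tcp,yaw,16.9)
E
```

```text
2884 tool z max [-0.0506 -0.0367 -0.032  -0.0295] x [0.0095 0.012 ] y [-0.0483 -0.0366 -0.0348]
2790 tool z max [-0.0501 -0.0365 -0.0323 -0.03  ] x [0.0097 0.0118] y [0.0345 0.036  0.0479]
off 0.025 h -0.045 tip [ 0.5698 -0.1778  0.1086]
t 5.78 pos [ 0.4924 -0.1524  0.1119] F [-0.8 -1.1 -0.6] op 0.826
turn [-0.0008  0.2983  0.0015] shift cm [ 8.88 -0.03  2.69]
off 0.025 h 0.01 tip [ 0.5849 -0.1829  0.056 ]
t 5.78 pos [ 0.4924 -0.1524  0.1119] F [-0.8 -1.1 -0.6] op 0.826
turn [-0.0008  0.2983  0.0015] shift cm [10.49 -0.02  7.94]
off 0.028 h -0.045 tip [ 0.5698 -0.1778  0.1086]
t 5.78 pos [ 0.4924 -0.1524  0.1119] F [-0.8 -1.1 -0.6] op 0.826
turn [-0.0008  0.2983  0.0015] shift cm [ 8.96 -0.03  2.97]
off 0.028 h 0.01 tip [ 0.5849 -0.1829  0.056 ]
t 5.78 pos [ 0.4924 -0.1524  0.1119] F [-0.8 -1.1 -0.6] op 0.826
turn [-0.0008  0.2983  0.0015] shift cm [10.58 -0.02  8.23]
```

{"method": "servo_tool", "body": {
  "increments": "0 0.1 0 3 0 0 6;0 0.2 0 6 0 1 6;0 0.298 0 8.9 0 2.4 6;0 0.298 0 8.9 0 2.7 6;0 0.298 0 8.9 0 2.7 6;0 0.298 0 8.9 0 2.7 6;0 0.298 0 8.9 0 2.7 6;0 0.298 0 8.9 0 2.7 6"
}}

```text
time: 6.45
eef_pos: [0.5782, -0.1812, 0.0877]
tcp_rot: [0.976, -0.158, 0.147, 0.024]
contact_force: [-0.9, 0.4, -0.7]
opening: 0.703
```

```bash
python3 - <<'E'
from h import *
from plant import ctrl
i=ctrl.camera_info("wrist");p,d=ctrl.read_camera("wrist");K,T=i["camera_matrix"],i["world_to_cam"]
cv2.imwrite("pics/w6.png",p[:,:,::-1])
yaw=-18.5;y=np.radians(yaw)
n=np.array([-.275,.093,.957]);n/=np.linalg.norm(n);X=np.array([np.cos(y),np.sin(y),0]);X-=X@n*n;X/=np.linalg.norm(X)
rc=np.array([.5604,-.1747,.0586])
step(rc+.024*X-(.010+.025)*n,yaw,16.9)
s=ctrl.get_state();r=R.from_quat(s["tcp_rot"])
for u0,u1 in((165,310),(330,480)):
    m=np.zeros(d.shape,bool);m[270:360,u0:u1]=True
    c=cloud(d,K,T,m);t=r.inv().apply(c-s["eef_pos"]);t=t[t[:,2]<-.018]
    print(len(t),np.percentile(t[:,2],[50,90,98,100]).round(4),"x",np.percentile(t[:,0],[50,98]).round(4),"y",np.percentile(t[:,1],[1,50,99]).round(4))
E
```

```text
t 6.5 pos [ 0.5782 -0.1812  0.0878] F [-0.  -0.1  0.4] op 0.705
turn [-0.0002 -0.004   0.0018] shift cm [-0.29 -0.05  5.74]
3111 [-0.0509 -0.035  -0.03   -0.0267] x [0.0103 0.014 ] y [-0.0434 -0.0326 -0.0298]
3074 [-0.0507 -0.0349 -0.0299 -0.027 ] x [0.0101 0.0139] y [0.0296 0.0322 0.0432]
```

View pics/w6.png

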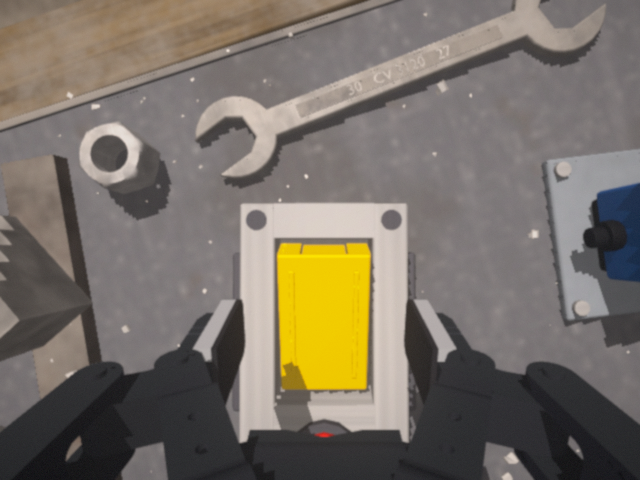

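{"method": "servo_tool", "body": {
  "increments": "0 0 0 -0.3 0 2 6;0 0 0 -0.3 0 3.5 6;0 0 0 -0.3 0 4.5 6;0 0 0 -0.3 0 5.1 6;0 0 0 -0.3 0 5.5 6;0 0 0 -0.3 0 5.7 6;0 0 0 -0.3 0 5.7 6;0 0 0 -0.3 0 5.7 6"
}}

```text
time: 7.17
eef_pos: [0.5915, -0.1856, 0.032]
tcp_rot: [0.976, -0.158, 0.147, 0.024]
contact_force: [0.5, -0.1, 0.1]
opening: 0.705
```

```bash
python3 - <<'E'
from h import *
from plant import ctrl
step([.5604,-.1747,.0586],-18.5,16.9)
p,d=ctrl.read_camera("side");q,d=ctrl.read_camera("scene")
cv2.imwrite("pics/s7.png",np.hstack([cv2.resize(p[160:290,230:380],(400,347),interpolation=2),cv2.resize(q[220:350,260:410],(400,347),interpolation=2)])[:,:,::-1])
E
```

```text
t 7.17 pos [ 0.5915 -0.1856  0.032 ] F [ 0.5 -0.1  0.1] op 0.705
turn [-0.0004 -0.004   0.0016] shift cm [-2.37 -0.06 -3.51]
```

View pics/s7.png

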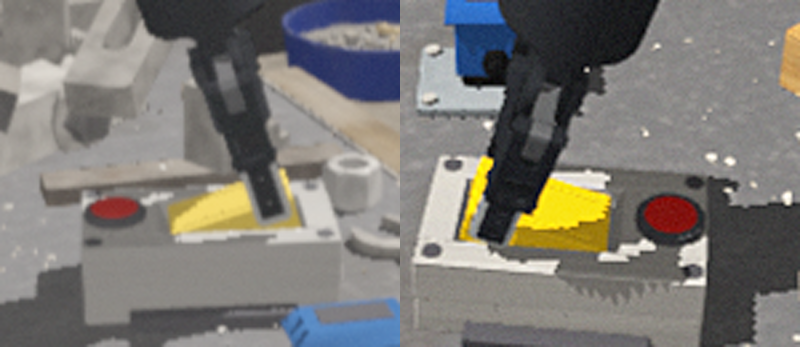

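{"method": "servo_tool", "body": {
  "increments": "0 0 0 0 0 0 4;0 0 0 0 0 0 3.5;0 0 0 0 0 0 3.5;0 0 0 0 0 0 3.5;0 0 0 0 0 0 3.5;0 0 0 0 0 0 3.5;0 0 0 0 0 0 3.5",
  "grip_force": 80
}}

```text
time: 7.85
eef_pos: [0.5916, -0.1858, 0.0322]
tcp_rot: [0.976, -0.158, 0.147, 0.024]
contact_force: [-2.8, 0.9, 5.8]
opening: 0.512
```

{"method": "servo_tool", "body": {
  "increments": "0 0 0 0.15 0 -0.5 3.5;0 0 0 0.4 0 -1.4 3.5;0 0 0 0.9 0 -3.0 3.5;0 0 0 1.5 0 -5.0 3.5;0 0 0 2.1 0 -7.0 3.5;0 0 0 2.9 0 -9.6 3.5;0 0 0 2.9 0 -9.6 3.5;0 0 0 2.9 0 -9.6 3.5"
}}

```text
time: 8.52
eef_pos: [0.5917, -0.1857, 0.1339]
tcp_rot: [0.976, -0.158, 0.148, 0.024]
contact_force: [0.5, 0.6, -1.4]
opening: 0.513
```

```bash
python3 - <<'E'
from h import *
from plant import ctrl
step([.5915,-.1858,.16],-11.5,0)
p,d=ctrl.read_camera("side");q,d=ctrl.read_camera("scene")
cv2.imwrite("pics/s8.png",np.hstack([cv2.resize(p[130:290,230:430],(400,347),interpolation=2),cv2.resize(q[190:350,230:430],(400,347),interpolation=2)])[:,:,::-1])
E
```

```text
t 8.52 pos [ 0.5917 -0.1857  0.1339] F [ 0.5  0.6 -1.4] op 0.513
turn [ 0.0188 -0.3017 -0.1194] shift cm [ 0.76  0.02 -2.5 ]
```

View pics/s8.png

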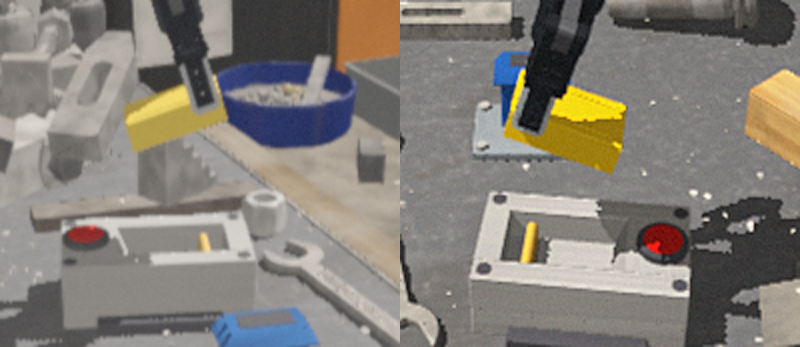

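```bash
python3 - <<'E'
from h import *
step([.5713,-.3697,.16],-11.4,0)
E
```

```text
t 8.62 pos [ 0.5896 -0.1847  0.1301] F [ 0.5  0.7 -1.5] op 0.512
turn [ 0.0175 -0.295  -0.1213] shift cm [ 4.79 18.14 -1.67]
```

{"method": "servo_tool", "body": {
  "increments": "0 0 0 0 0 -2.0 3.5;0.004 -0.07 -0.03 1.2 3 -2.5 3.5;0.009 -0.15 -0.06 2.4 6 -2.2 3.5;0.013 -0.22 -0.09 3.6 9 -2 3.5;0.0175 -0.295 -0.121 4.8 12 -1.7 3.5;0.0175 -0.295 -0.121 4.8 15 -1.7 3.5;0.0175 -0.295 -0.121 4.8 17.2 -1.7 3.5;0.0175 -0.295 -0.121 4.8 18.1 -1.7 3.5;0.0175 -0.295 -0.121 4.8 18.1 -1.7 3.5;0.0175 -0.295 -0.121 4.8 18.1 -1.7 3.5"
}}

```text
time: 9.45
eef_pos: [0.5717, -0.3689, 0.1602]
tcp_rot: [0.995, -0.1, 0.0, -0.001]
contact_force: [0.3, -0.0, -0.1]
opening: 0.516
```

{"method": "servo_tool", "body": {
  "increments": "0 0 0 0 0 0 3.5;0 0 0 0 0 0 3.5"
}}

```text
time: 9.62
eef_pos: [0.5727, -0.3682, 0.1618]
tcp_rot: [0.995, -0.099, 0.001, 0.0]
contact_force: [0.1, 0.2, -0.2]
opening: 0.508
```

```bash
python3 - <<'E'
from h import *
from plant import ctrl
step([.5713,-.3697,.16],-11.4,0)
i=ctrl.camera_info("wrist");w,dw=ctrl.read_camera("wrist");np.savez("w9.npz",p=w,d=dw,K=i["camera_matrix"],T=i["world_to_cam"])
p,d=ctrl.read_camera("side");np.savez("s9.npz",p=p,d=d);q,dq=ctrl.read_camera("scene");np.savez("c9.npz",p=q,d=dq)
cv2.imwrite("pics/w9.png",w[:,:,::-1])
cv2.imwrite("pics/s9.png",np.hstack([cv2.resize(p[180:340,270:470],(400,320),interpolation=2),cv2.resize(q[120:280,200:400],(400,320),interpolation=2)])[:,:,::-1])
for n,(P,D) in dict(side=(p,d),scene=(q,dq),wrist=(w,dw)).items():
    i=ctrl.camera_info(n);m=big(masks(P)["yellow"]);c=cloud(D,i["camera_matrix"],i["world_to_cam"],m)
    zt=np.percentile(c[:,2],98);t=c[c[:,2]>zt-.004];print(n,m.sum(),"z",np.percentile(c[:,2],[1,50,98]).round(4),len(t),cv2.minAreaRect((t[:,:2]*1000).astype(np.float32)))
    if len(t)>50:
        ctr=np.median(t,0);nn=np.linalg.svd(t-ctr)[2][2];print("  normal",(nn*np.sign(nn[2])).round(3))
E
```

```text
t 9.62 pos [ 0.5727 -0.3682  0.1618] F [ 0.1  0.2 -0.2] op 0.508
turn [ 0.0001 -0.0023  0.0012] shift cm [-0.1   0.17  0.18]Traceback (most recent call last):
  File "<stdin>", line 9, in <module>
  File "h.py", line 7, in big
    n,l,s,c=cv2.connectedComponentsWithStats(m.astype(np.uint8)); k=1+np.argmax(s[1:,4]); return l==k
                                                                      ~~~~~~~~~^^^^^^^^^
    return _wrapfunc(a, 'argmax', axis=axis, out=out, **kwds)
    return bound(*args, **kwds)
ValueError: attempt to get argmax of an empty sequence
```

View pics/w9.png

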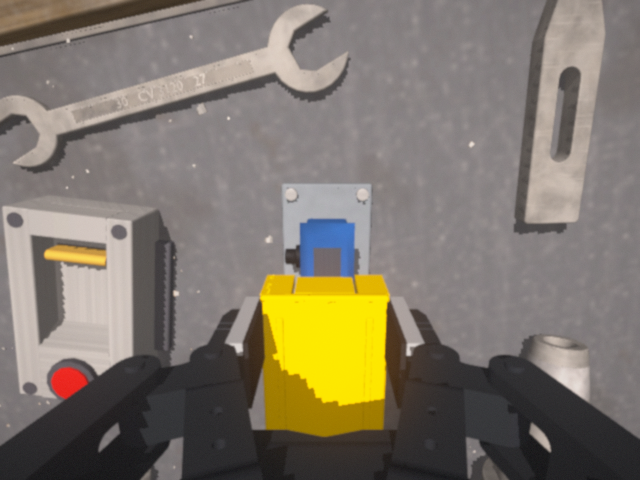

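View pics/s9.png

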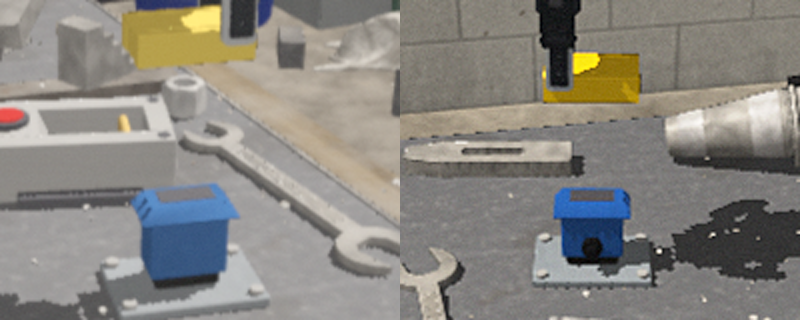

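```bash
cat >> h.py <<'E'
def ym(p):
    hsv=cv2.cvtColor(p,cv2.COLOR_RGB2HSV);H,S,V=[hsv[...,i].astype(int) for i in range(3)]
    return big((abs(H-28)<7)&(S>120)&(V>70))
def roof(p,d,K,T,roi=None):
    m=ym(p)
    if roi: k=np.zeros_like(m);k[roi]=m[roi];m=k
    c=cloud(d,K,T,m)
    ctr=np.median(c[c[:,2]>np.percentile(c[:,2],60)-.003],0);n=np.array([0,0,1.])
    for k in range(8):
        q=c[abs((c-ctr)@n)<max(.0015,.004-.0005*k)];ctr=q.mean(0);n=np.linalg.svd(q-ctr,full_matrices=False)[2][2];n*=np.sign(n[2])
    r=cv2.minAreaRect((q[:,:2]*1000).astype(np.float32))
    print("  yellow",m.sum(),"roof n",n.round(3),"z",ctr[2].round(4),len(q),"rect",np.round(r[0],1),np.round(r[1],1),round(r[2],1))
E
python3 - <<'E'
from h import *
z=np.load("w9.npz");p,d,K,T=z["p"],z["d"],z["K"],z["T"]
m=np.zeros(d.shape,bool);roof(p,d,K,T,(slice(240,440),slice(250,400)))
for n,f in(("side","s9"),("scene","c9")):
    z=np.load(f+".npz");q=np.load(n+"0.npz");print(n)
    P=z["p"].copy()
    r=(slice(150,230),slice(310,420)) if n=="side" else (slice(130,185),slice(260,330))
    P2=np.zeros_like(P);P2[r]=P[r];roof(P2,z["d"],q["K"],q["T"])
# box rim far edge in wrist
b=masks(p)["blue"];b[:, :290]=0;b[:,365:]=0;b[:210]=0;b[285:]=0
v,u=np.nonzero(b);print("blue",u.min(),u.max(),v.min(),v.max(), "far edge mid",ray((u.min()+u.max())/2,v.min(),K,T,.061).round(4))
c=cloud(d,K,T,b);print(np.percentile(c[:,2],[50,98]))
top=c[c[:,2]>.0695];print("edges",[ray(x,y,K,T,.061).round(4).tolist() for x,y in((u.min(),240),(u.max(),240))])
E
```

```text
yellow 18883 roof n [0.003 0.001 1.   ] z 0.1962 16292 rect [ 557.2 -365. ] [45.7 59.8] 78.6
side
  yellow 1430 roof n [-0.006 -0.006  1.   ] z 0.196 599 rect [ 542.6 -364.5] [47.9 65.9] 80.2
scene
  yellow 865 roof n [-0.002  0.004  1.   ] z 0.1953 402 rect [ 536.5 -359.2] [48.8 50.3] 79.4
blue 301 353 220 267 far edge mid [ 0.5826 -0.3721  0.061 ]
[0.0698775  0.07426517]
edges [[0.5724, -0.352, 0.061], [0.5654, -0.3868, 0.061]]
```

```bash
python3 - <<'E'
from h import *
step([.5724,-.3700,.062],-11.4,0)
E
```

```text
t 9.77 pos [ 0.5728 -0.3688  0.1623] F [ 0.1 -0.  -1.2] op 0.512
turn [ 0.0008 -0.003   0.0011] shift cm [-0.04  0.12 10.03]
```

{"method": "servo_tool", "body": {
  "increments": "0 0 0 0 0.15 2 3.5;0 0 0 0 0.15 4 3.5;0 0 0 0 0.15 6 3.5;0 0 0 0 0.15 8 3.5;0 0 0 0 0.15 9.2 3.5;0 0 0 0 0.15 9.8 3.5;0 0 0 0 0.15 9.8 3.5;0 0 0 0 0.15 9.8 3.5"
}}

```text
time: 10.43
eef_pos: [0.5728, -0.3717, 0.0647]
tcp_rot: [0.995, -0.099, 0.002, 0.001]
contact_force: [0.4, 0.5, -0.6]
opening: 0.51
```

```bash
python3 - <<'E'
from h import *
from plant import ctrl
step([.5724,-.3700,.062],-11.4,0)
i=ctrl.camera_info("wrist");w,dw=ctrl.read_camera("wrist");roof(w,dw,i["camera_matrix"],i["world_to_cam"],(slice(240,440),slice(250,400)))
p,d=ctrl.read_camera("side");q,dq=ctrl.read_camera("scene");cv2.imwrite("pics/w10.png",w[:,:,::-1])
for n,P,D in(("side",p,d),("scene",q,dq)):
    z=np.load(n+"0.npz");roof(P,D,z["K"],z["T"])
cv2.imwrite("pics/s10.png",np.hstack([cv2.resize(p[230:350,300:450],(400,320),interpolation=2),cv2.resize(q[170:290,220:370],(400,320),interpolation=2)])[:,:,::-1])
step([.5724,-.3700,.062],-11.4,0)
E
```

```text
t 10.43 pos [ 0.5728 -0.3717  0.0647] F [ 0.4  0.5 -0.6] op 0.51
turn [ 0.0013 -0.0034 -0.0001] shift cm [-0.07 -0.16  0.27]
  yellow 18858 roof n [0.001 0.002 1.   ] z 0.0991 16302 rect [ 557.4 -368.5] [45.6 59.7] 78.7
  yellow 1405 roof n [-0.006 -0.001  1.   ] z 0.0994 693 rect [ 542.6 -368.7] [49.6 64.8] 78.2
  yellow 828 roof n [-0.002 -0.001  1.   ] z 0.0988 409 rect [ 548.2 -364.6] [46.9 74.5] 78.0
t 10.58 pos [ 0.5732 -0.3724  0.066 ] F [-0.7 -0.1 -0.7] op 0.51
turn [ 0.0025 -0.0054 -0.0003] shift cm [-0.13 -0.22  0.4 ]
```

View pics/s10.png

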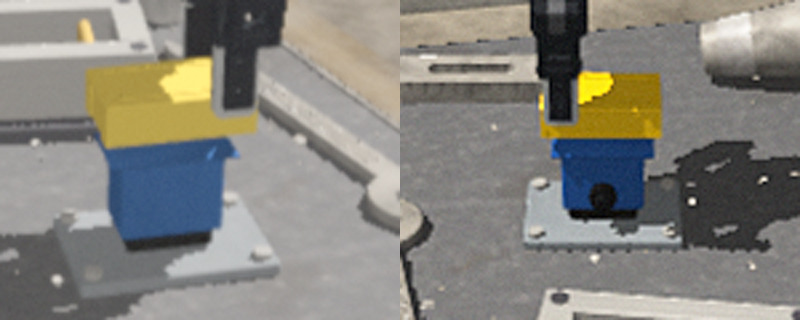

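{"method": "servo_tool", "body": {
  "increments": "0 0 0 -0.2 -0.2 0.2 3.5;0 0 0 -0.2 -0.2 0.4 3.5;0 0 0 -0.2 -0.2 0.6 3.5;0 0 0 -0.2 -0.2 0.8 3.5;0 0 0 -0.2 -0.2 0.9 3.5;0 0 0 -0.2 -0.2 1.0 3.5;0 0 0 -0.2 -0.2 1.1 3.5;0 0 0 -0.2 -0.2 1.1 3.5"
}}

```text
time: 11.25
eef_pos: [0.5714, -0.3697, 0.0535]
tcp_rot: [0.995, -0.1, 0.002, 0.001]
contact_force: [1.6, -0.2, 0.1]
opening: 0.512
```

{"method": "servo_tool", "body": {
  "increments": "0 0 0 0 0 0.1 3.5;0 0 0 0 0 0.2 3.5;0 0 0 0 0 0.3 3.5;0 0 0 0 0 0.4 3.5;0 0 0 0 0 0.4 3.5;0 0 0 0 0 0.4 3.5"
}}

```text
time: 11.75
eef_pos: [0.5716, -0.3699, 0.0501]
tcp_rot: [0.995, -0.1, 0.002, 0.001]
contact_force: [3.3, -0.6, 4.6]
opening: 0.512
```

```bash
python3 - <<'E'
from h import *
from plant import ctrl
i=ctrl.camera_info("wrist");w,dw=ctrl.read_camera("wrist");roof(w,dw,i["camera_matrix"],i["world_to_cam"],(slice(240,440),slice(250,400)))
p,d=ctrl.read_camera("side");q,dq=ctrl.read_camera("scene");cv2.imwrite("pics/w11.png",w[:,:,::-1])
for n,P,D in(("side",p,d),("scene",q,dq)):
    z=np.load(n+"0.npz");roof(P,D,z["K"],z["T"])
cv2.imwrite("pics/s11.png",np.hstack([cv2.resize(p[230:350,300:450],(400,320),interpolation=2),cv2.resize(q[170:290,220:370],(400,320),interpolation=2)])[:,:,::-1])
step([.5714,-.3700,.05],-11.4,0)
E
```

```text
yellow 19118 roof n [-0.007  0.005  1.   ] z 0.0843 16279 rect [ 556.  -366.7] [45.8 60.1] 78.1
  yellow 1379 roof n [-0.013 -0.     1.   ] z 0.0836 691 rect [ 540.6 -365.9] [48.8 64.4] 79.2
  yellow 808 roof n [-0.011  0.007  1.   ] z 0.0826 390 rect [ 545.6 -362.7] [48.4 73.3] 78.5
t 11.9 pos [ 0.5714 -0.3699  0.0498] F [ 4.2 -0.9  5.2] op 0.516
turn [ 0.002  -0.0045 -0.0005] shift cm [ 0.01  0.01 -0.02]
```

View pics/s11.png

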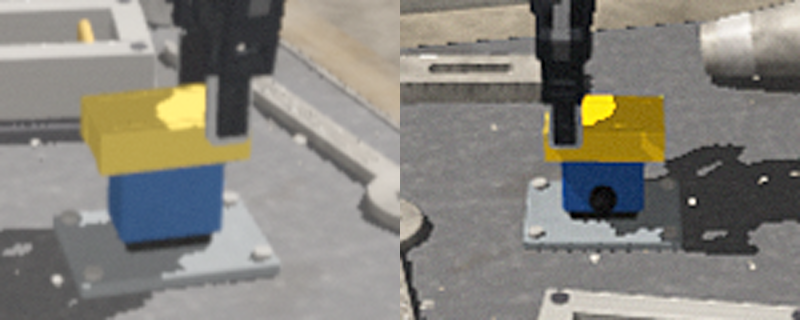

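The cap now rests on the taper: roof at z ≈ 0.0835, level within about 0.7°, 5 N contact. I'll let go, rise and look, then press centrally with shut fingers.

{"method": "servo_tool", "body": {
  "increments": "0 0 0 0.1 0 0 3.5;0 0 0 0.15 0 0 3.5;0 0 0 0.15 0 0 6.2;0 0 0 0.15 0 0 6.2;0 0 0 0.15 0 0 6.2;0 0 0 0.15 0 0 6.2;0 0 0 0.15 0 -1 6.2;0 0 0 0.15 0 -3 6.2;0 0 0 0.15 0 -6 6.2;0 0 0 0.15 0 -7 6.2"
}}

```text
time: 12.73
eef_pos: [0.5736, -0.3708, 0.124]
tcp_rot: [0.995, -0.099, 0.004, 0.002]
contact_force: [1.2, -0.9, 0.9]
opening: 0.727
```

{"method": "servo_tool", "body": {
  "increments": "0 0 0 -2.4 0 0 2;0 0 0 -2.4 0 0 0;0 0 0 -2.4 0 0 0;0 0 0 -2.4 0 0 0;0 0 0 -2.4 0 0 0;0 0 0 -2.4 0 0 0"
}}

```text
time: 13.23
eef_pos: [0.5488, -0.3647, 0.1184]
tcp_rot: [0.995, -0.099, 0.001, 0.0]
contact_force: [0.3, -1.2, -0.1]
opening: -0.004
```

```bash
cat > look.py <<'E'
import sys
from h import *
from plant import ctrl
k=sys.argv[1]
i=ctrl.camera_info("wrist");w,dw=ctrl.read_camera("wrist");roof(w,dw,i["camera_matrix"],i["world_to_cam"],(slice(0,480),slice(200,450)))
p,d=ctrl.read_camera("side");q,dq=ctrl.read_camera("scene");cv2.imwrite(f"pics/w{k}.png",w[:,:,::-1])
for n,P,D in(("side",p,d),("scene",q,dq)):
    z=np.load(n+"0.npz");roof(P,D,z["K"],z["T"])
cv2.imwrite(f"pics/s{k}.png",np.hstack([cv2.resize(p[230:350,300:450],(400,320),interpolation=2),cv2.resize(q[170:290,220:370],(400,320),interpolation=2)])[:,:,::-1])
step([.5486,-.3650,.11],-11.4,0)
E
python3 look.py 12
```

```text
yellow 10126 roof n [ 0.006 -0.     1.   ] z 0.0857 9284 rect [ 551.3 -365.5] [45.8 71.6] 78.5
  yellow 1705 roof n [ 0.003 -0.006  1.   ] z 0.0853 883 rect [ 548.1 -367.7] [48.4 75.8] 77.5
  yellow 1101 roof n [0.007 0.001 1.   ] z 0.0843 585 rect [ 548.3 -363.4] [50.8 74.4] 77.2
t 13.38 pos [ 0.5487 -0.3647  0.1186] F [-0.2 -0.2  0.6] op 0.002
turn [ 0.0006 -0.0023 -0.0002] shift cm [-0.01  0.03  0.86]
```

View pics/s12.png

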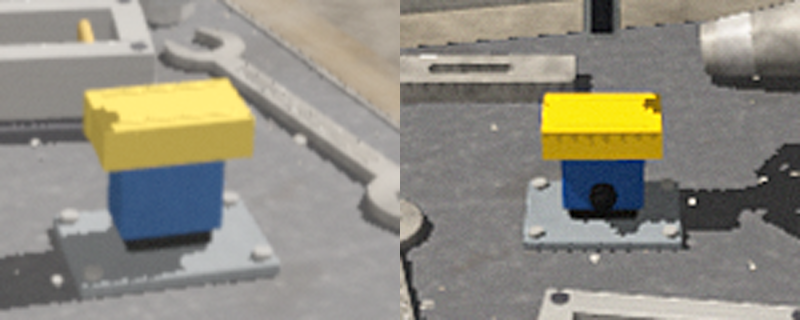

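View pics/w12.png

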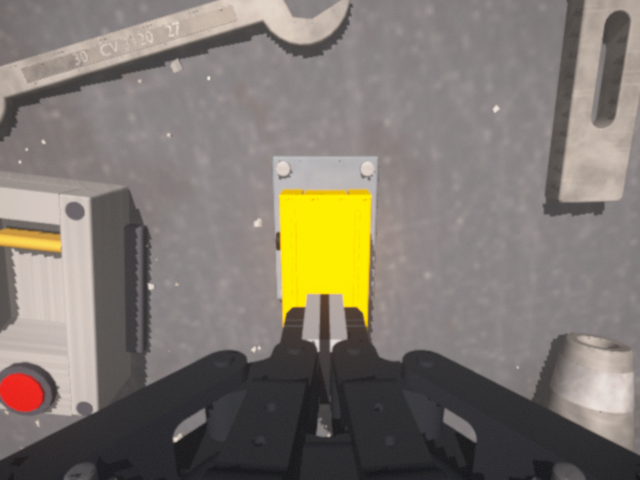

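{"method": "servo_tool", "body": {
  "increments": "0 0 0 0 0 2 0;0 0 0 0 0 4 0;0 0 0 0 0 5 0;0 0 0 0 0 5.4 0;0 0 0 0 0 5.6 0;0 0 0 0 0 5.8 0;0 0 0 0 0 6.0 0;0 0 0 0 0 6.0 0"
}}

```text
time: 14.05
eef_pos: [0.5491, -0.3652, 0.0594]
tcp_rot: [0.995, -0.099, 0.002, 0.001]
contact_force: [-0.5, -0.6, 1.0]
opening: 0.0
```

{"method": "servo_tool", "body": {
  "increments": "0 0 0 0 0 0.15 0;0 0 0 0 0 0.3 0;0 0 0 0 0 0.45 0;0 0 0 0 0 0.6 0;0 0 0 0 0 0.6 0"
}}

```text
time: 14.47
eef_pos: [0.5491, -0.3654, 0.0536]
tcp_rot: [0.995, -0.1, 0.002, 0.001]
contact_force: [-0.0, -0.3, 3.8]
opening: -0.001
```

{"method": "servo_tool", "body": {
  "increments": "0 0 0 0 0 0.1 0;0 0 0 0 0 0.2 0;0 0 0 0 0 0.3 0;0 0 0 0 0 0.4 0;0 0 0 0 0 0.4 0"
}}

```text
time: 14.88
eef_pos: [0.5491, -0.3654, 0.0505]
tcp_rot: [0.995, -0.099, 0.002, 0.001]
contact_force: [-2.1, 0.5, 9.1]
opening: 0.002
```

```bash
python3 look.py 13
```

```text
yellow 12600 roof n [0.003 0.002 1.   ] z 0.0733 11172 rect [ 558.6 -368.4] [45.6 56.1] 78.2
  yellow 1523 roof n [0.002 0.    1.   ] z 0.0729 716 rect [ 547.1 -369.4] [47.1 75.3] 78.5
  yellow 962 roof n [0.004 0.005 1.   ] z 0.072 470 rect [ 547.8 -364. ] [48.3 74.1] 77.2
t 15.03 pos [ 0.5491 -0.3654  0.0507] F [-1.8  0.7  8.3] op -0.002
turn [ 0.0018 -0.0035 -0.0002] shift cm [-0.03 -0.02 -5.93]
```

View pics/s13.png

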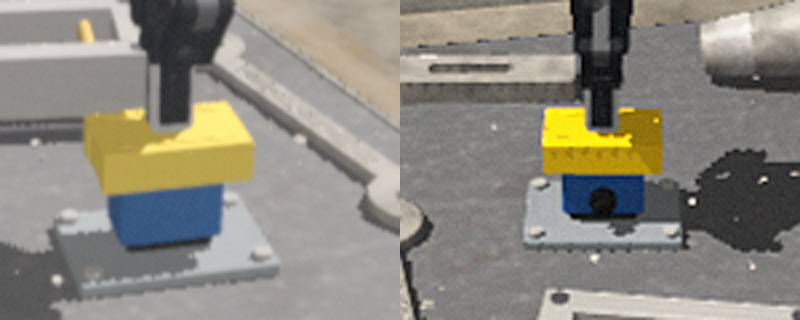

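{"method": "servo_tool", "body": {
  "increments": "0 0 0 0 0 0.1 0;0 0 0 0 0 0.2 0;0 0 0 0 0 0.3 0;0 0 0 0 0 0.3 0"
}}

```text
time: 15.37
eef_pos: [0.5491, -0.3654, 0.0486]
tcp_rot: [0.995, -0.099, 0.001, 0.001]
contact_force: [-4.2, 1.0, 12.4]
opening: -0.002
```

{"method": "servo_tool", "body": {
  "increments": "0 0 0 0 0 0.1 0;0 0 0 0 0 0.2 0;0 0 0 0 0 0.3 0;0 0 0 0 0 0.3 0"
}}

```text
time: 15.7
eef_pos: [0.5492, -0.3655, 0.0483]
tcp_rot: [0.995, -0.099, 0.001, 0.001]
contact_force: [-8.1, 5.2, 21.6]
opening: -0.002
```

{"method": "servo_tool", "body": {
  "increments": "0 0 0 0 0 0.15 0;0 0 0 0 0 0.3 0;0 0 0 0 0 0.3 0"
}}

```text
time: 15.95
eef_pos: [0.5495, -0.3658, 0.0483]
tcp_rot: [0.995, -0.099, 0.001, 0.001]
contact_force: [-11.5, 8.5, 32.5]
opening: 0.002
```

{"method": "servo_tool", "body": {
  "increments": "0 0 0 0 0 -0.5 0;0 0 0 0 0 -1 0;0 0 0 0 0 -2 0;0 0 0 0 0 -4 0;0 0 0 -4 0 -8 0;0 0 0 -8 0 -12 0;0 0 0 -8 0 -12 0;0 0 0 -8 0 -12 0;0 0 0 -8 0 -12 0"
}}

```text
time: 16.7
eef_pos: [0.4699, -0.3491, 0.1608]
tcp_rot: [0.995, -0.1, 0.002, 0.001]
contact_force: [0.3, -0.3, -0.3]
opening: -0.001
```

```bash
python3 look.py 14; python3 - <<'E'
import numpy as np;from h import *
E
```

```text
yellow 10677 roof n [0.    0.001 1.   ] z 0.0773 10070 rect [ 548.7 -366.6] [45.7 75.3] 78.4
  yellow 1704 roof n [-0.    -0.002  1.   ] z 0.0768 886 rect [ 547.3 -369.5] [48.3 75.6] 77.7
  yellow 1103 roof n [0.003 0.003 1.   ] z 0.0759 598 rect [ 548.1 -363.5] [49.1 74.6] 77.7
t 16.85 pos [ 0.4698 -0.348   0.1577] F [-0.2 -0.2 -0.3] op 0.0
turn [-0.0012 -0.0002 -0.0002] shift cm [8.06 0.11 4.77]
```

View pics/s14.png

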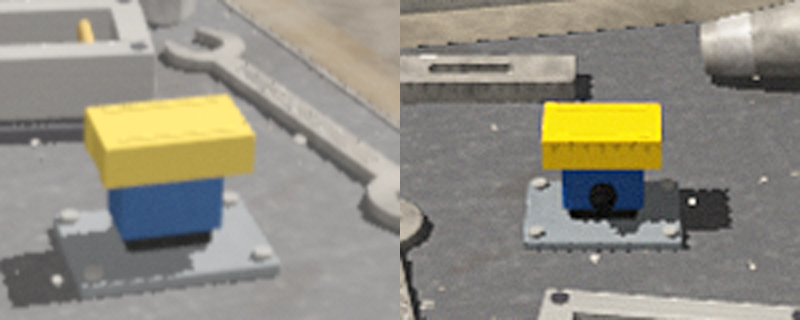

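View pics/w14.png

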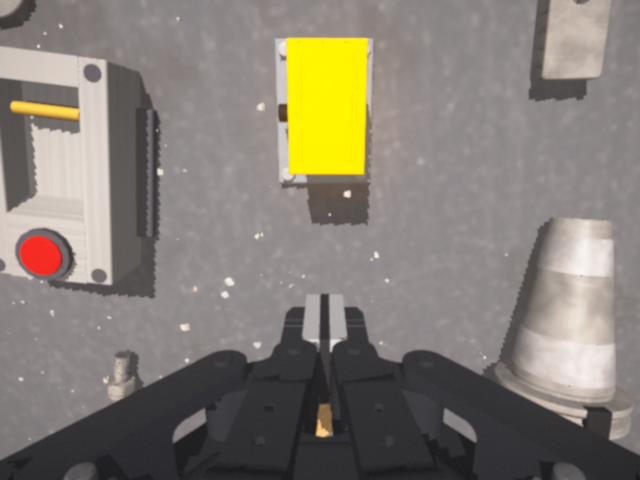

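The roof is now at z 0.0773, 0.0768 and 0.0759 in the three views, against 0.077 expected when home. It is level and in line with the rim, the gripper is clear, and it stayed put when released. I'm handing in.

```bash
python3 - <<'E'
from plant import ctrl
print(ctrl.sign_off())
E
```

```text
the job is handed in; nothing more can be done
None
```

I pressed the button to its stop, lifted the tipped cap clear, set it on the rim and pushed it home with shut fingers on the roof centre. I handed in at about 17 s. No verdict was reported.

- **Button and cap:** the button was on its stop (force rose 17 N for 0.2 mm more travel) and the cap was tipped 16.9°. I then raised it about 100 mm out of the mould.
- **Pressing on:** the last push reached 32 N at the wrist against a firm stop, well under the 80 N limit. On release the box came back up.
- **Last checks:** the roof reads 77.3, 76.8 and 75.9 mm in the three views, against 77 mm expected when home. It is level within about 0.3°, in line with the rim within about 1°, and about 1.5 mm off the rim centre in the wrist view. The gripper was clear of everything.
- **Snap not seen directly:** that the clip arms went under the rim is inferred from the height, the firm stop and the cap staying down.
- **What disagreed:**
  - With the gripper shut, the fingertips were about 23 mm behind the reported TCP, not 14 mm ahead as stated. I worked from that measured offset.
  - The cameras differed from each other by 2 to 6 mm sideways in y, so I compared cap and box within one view.

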